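# Hold the cheese in the corner of the wire cutter

### The job

The block of cheese is about to be portioned on the wire cutter. First, while the cheese is still on the chopping board, press the cutter's round vacuum plunger fully down and let it spring back up, so that the suction foot holds the cutter; then stand the cheese, the same way up as it is now, on the cutter's wooden bed with its long side flush against the low fence and its end flush against the end stop, and keep pressing it firmly into that corner against both at once. Finish still gripping it and pushing it there, ready for the wire; leave the jam jar, the salt shaker and the biscuit packet where they are.

Things in the scene. Friction and masses are not known exactly. Their poses are not given: they have to be found in the camera images.
- cheese: the plain pale yellow block of cheese, 100 mm (its x) by 56 mm (its y) by 64 mm high (its z), about 0.36 kg; it stands on the white chopping board (11 mm thick), its x within 45 degrees of straight away from the robot. Origin: centre of its underside.
- cutter: the wire cheese cutter, fixed to the worktop: a light wooden bed 220 mm (its x) by 150 mm (its y), bed top 26 mm above the worktop. At yaw 0 its x points away from the robot and its y to the left. Origin: centre of its underside, on the worktop. A thin wire bow hinged at its far right corner is laid back to the right of the bed, standing up about 0.25 m high; it needs no handling.
- fence: the low aluminium fence along the bed's right side, 165 mm long (along x), 8 mm thick, 24 mm high above the bed; its stop face looks to +y (left), 4 mm from its origin. Origin: centre of its underside, on the bed, axes as the cutter's.
- end_stop: the aluminium end plate at the far (+x) end of the bed, 60 mm wide (along y), 6 mm thick, 42 mm high above the bed; its stop face looks to -x (towards the robot), 3 mm from its origin. Origin: centre of its underside, on the bed, axes as the cutter's. A guide block with a small knob, 65 mm above the worktop, stands close behind it.
- cutter_corner (a point): the inner corner on the bed's top, where the planes of the fence's face and the end stop's face meet; axes as the cutter's. Properly seated, the cheese's origin is 50 mm in -x and 28 mm in +y from here, at the same height.
- plunger_top (a point): centre of the top of the round grey plunger (30 mm across, in a black collar 46 mm across and 12 mm high) on the near left corner of the bed, 23 mm above it; it is pushed straight down.
- plunger (a joint): travel of the plunger, m: 0 up, 0.007 fully down; a spring brings it back up, fully down takes about 7 N.
- jam_jar: jam jar, 71 mm across, 110 mm high, a bystander; origin: centre of its underside.
- salt_shaker: salt shaker, 44 mm across, 90 mm high, a bystander; origin: centre of its underside.
- biscuit_bar: flat biscuit packet, 80 x 203 x 11 mm, a bystander; origin: centre of its underside.
Things that resemble listed ones, but are neither listed nor needed, are in the scene too. There is more than one size of the cheese; the job needs the smaller.

How it is judged:
By the outcome, as a careful person would: the job done as asked, in the order asked, and still so for the second after the job is handed in, while the arm keeps its last pose, push and grip.
It also fails if it takes over 61 s, if anything falls off the work surface, if the arm or the gripper's body presses on something with over 40 N, if the wrist force passes 120 N, or if a joint passes its speed limit or range.

### The arm

A 7-joint arm with a two-finger parallel gripper is mounted at the origin on a cart in front of the work surface, level with it; the furniture and walls round the work are solid. World frame = base frame: x ahead of the robot, y to its left, z up, the work surface at z = 0. Lengths are in m, angles in rad, forces in N, time in s.
With the tool pointing down it reaches from about 0.35 to 0.9 m from the base axis. Payload 8.1 kg.
Tool frame: the origin (TCP) lies on the centre line of the jaws, within the pads' length; the fingertips stand arm.tips_ahead ahead of it and the grasp point (between the pads) lies 8 mm behind it (arm.tips_ahead is the distance from the TCP to the fingertips, in m); z points along the fingers, y is the direction in which the jaws open and shut (so a half turn about z gives the same grasp; the last joint's range is limited). The gripper opens to 92 mm and grips with 3 to 60 N. Pads are 19 mm wide; open, the fingers measure 130 mm over their backs; the gripper's body (75 mm by 190 mm) begins 47 mm behind the grasp point.
Start: joints at [1.058, 0.434, 0.025, 1.573, -0.012, 1.134, -0.075], TCP at [0.249, -0.573, 0.238] pointing down, gripper open.
Joint ranges: [-2.62, 2.62], [-0.44, 2.09], [-1.27, 1.32], [0.08, 2.57], [-1.32, 4.46], [0.12, 2], [-2.74, 2.74]. Speed limits (rad/s): [2.22, 2.22, 3.01, 3.01, 3.14, 3.14, 3.14].

### API

Orientations are given as a rotation vector (axis times angle).
In Python, from cell import arm gives the robot as it stands. The module is installed in compiled form; this text tells all that it offers.
- The arm moves only by the tool jog_arm, never from a script. Its argument "moves" is a list of rows, each an object with "twist": the turn, a rotation vector about the tool's x, y, z in units of 10 degrees (1.0 is 10 degrees), a list of three; "xyz": the shift along the tool's x, y, z in units of 60 mm (1.0 is 60 mm), a list of three; "grip": the closure, from -1 (fully open) to 1 (shut). A call has 1 to 5 rows; each row is the pose to reach, as a shift and turn from the pose commanded when the call began, along the tool's axes at that moment; what a row does not reach only later rows make up. A row lasts 1/8 s, in which the tool goes at most 62.5 mm and 10.7 degrees, less where a joint would pass 70% of its speed; a pose out of reach is approached as far as the arm can. A call with a gripper value outside its range is refused whole. The fingers move at their own pace and stop on an object; "force" is the grip in N (left out, the last holds). Time passes only in rows, so rows that repeat a pose let the fingers close. It gives the time, the measured TCP pose, the force and the opening at its end, in the units of the state.
- arm.observe(): the state, without advancing time (a new reading comes with each control period).
- arm.get_image(name): name is "scene" or "top" or "wrist"; returns the picture (480x640x3 uint8, blue, green, red); there is no depth.
- arm.camera_params(name): a dict with "mtx" (3x3 intrinsics, pixels), "k1" (the pictures are not rectified: a ray, as slopes to the right and down, at radius r is drawn at 1 + k1 r^2 times it, then the intrinsics apply), "T" (4x4, takes a point from camera to world coordinates); the wrist camera has in their place "T_tool_cam" (4x4, takes a point from camera to tool coordinates, whose origin is the TCP and whose axes are the flange's). Camera axes: x right, y down, z forward; pixel columns grow to the right and rows downward; lengths in m; the calibration is good to about 2 mm. A picture is of the moment at which its call begins: read the wrist's pose just before it. camera_params takes no time and is no camera call.
- arm.sign_off(): hands the job in, once; it reports no verdict.
The state is a dict: "clock": time; "joints": joint angles; "dq": joint speeds; "joint_efforts": joint torques, N m; "position": TCP position; "ee_rot": TCP orientation; "force": force on the tool from outside, world axes, zero at the start; "ft_torque": the same for the moment, N m; "width": opening from 0.0 (shut) to 1.0 (fully open).
Only numpy, scipy, OpenCV 4.12 (cv2) and the standard library are available. Lean on these libraries where they do the work, as an engineer would, in place of code of your own. Each camera call takes 0.05 s, during which the arm holds its last target. There are 200 camera calls.

## Working session

There is one attempt and no reset: what is moved stays moved. The work goes in short steps, Python scripts to look and compute and a tool call to move; the robot and the scene stay as the last step left them, time stands still between calls to the robot, and variables do not carry over. Pictures are saved under pics/ and viewed, about 8 in all and at most 12, crops included, and the job is handed in when it is done.

Besides the shell and the picture viewer there is one more tool, called after "Request:" as name(argument=value, ...), one argument or row to a line, values as JSON. jog_arm: Moves the arm, as the interface text tells. Its arguments: {"type":"object","properties":{"moves":{"type":"array","items":{"type":"object","properties":{"twist":{"type":"array","items":{"type":"number"}},"xyz":{"type":"array","items":{"type":"number"}},"grip":{"type":"number"}}}},"force":{"type":"number"}},"required":["moves"]}

```bash
mkdir -p pics
python3 - <<'E'
from cell import arm
import cv2,numpy as np
print(arm.observe(), arm.tips_ahead)
for n in("scene","top"):
    cv2.imwrite(f"pics/{n}0.png",arm.get_image(n)); p=arm.camera_params(n); print(n,p)
print(arm.camera_params("wrist"))
E
```

```text
{'clock': 0.0, 'joints': array([ 1.05840636,  0.4352175 ,  0.02496532,  1.57409886, -0.01160948,
        1.13397223, -0.07508154]), 'dq': array([ 0.00215682, -0.00012555,  0.00183644,  0.00106369, -0.00184086,
        0.00053372,  0.00066064]), 'joint_efforts': array([-3.44534385e-05, -6.67844796e+01,  9.84750912e-01, -3.14457464e+01,
       -6.04730565e-02,  4.31915629e-02,  1.73208823e-04]), 'position': array([ 0.24877234, -0.57282469,  0.23694758]), 'ee_rot': array([-3.07443758e+00, -6.38825083e-01,  6.92391279e-04]), 'force': array([ 0.04919876,  0.08704654, -0.02229255]), 'ft_torque': array([-0.01917586, -0.0506688 , -0.00541473]), 'width': 0.998941414619929} 0.011
scene {'mtx': array([[474.43492135,   0.        , 313.21130739],
       [  0.        , 474.43492135, 246.75704977],
       [  0.        ,   0.        ,   1.        ]]), 'k1': -0.04504330459947337, 'T': array([[-0.79338068, -0.45901767,  0.39981231,  0.06607722],
       [-0.60853728,  0.61441895, -0.50216704,  0.95947819],
       [-0.01514872, -0.64171032, -0.76679749,  0.98010414],
       [ 0.        ,  0.        ,  0
[... 319 characters left out ...]
7, -0.00401693,  0.36453288],
       [ 0.00330159, -0.17443753, -0.98466271,  1.45006836],
       [ 0.        ,  0.        ,  0.        ,  1.        ]])}
{'mtx': array([[380.07723922,   0.        , 322.48322149],
       [  0.        , 380.07723922, 246.05764727],
       [  0.        ,   0.        ,   1.        ]]), 'k1': -0.04841658384624897, 'T_tool_cam': array([[-7.58606063e-06, -9.50890609e-01, -3.09527138e-01,
         8.39342094e-02],
       [ 9.99999795e-01, -2.05202204e-04,  6.05888036e-04,
         9.07036106e-06],
       [-6.39648894e-04, -3.09527071e-01,  9.50890416e-01,
        -1.47085154e-01],
       [ 0.00000000e+00,  0.00000000e+00,  0.00000000e+00,
         1.00000000e+00]])}
```

View pics/top0.png

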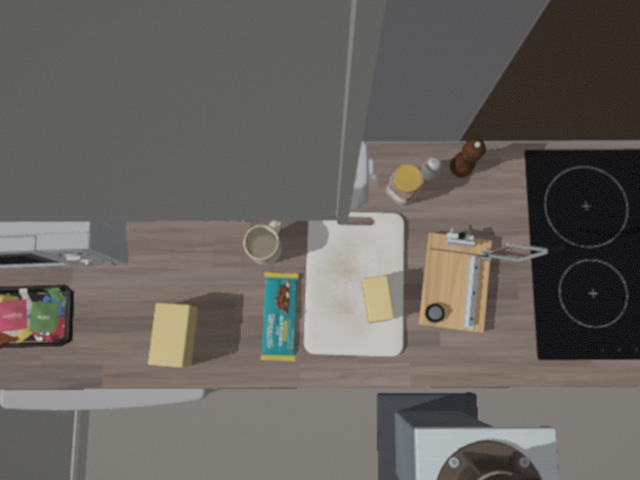

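View pics/scene0.png

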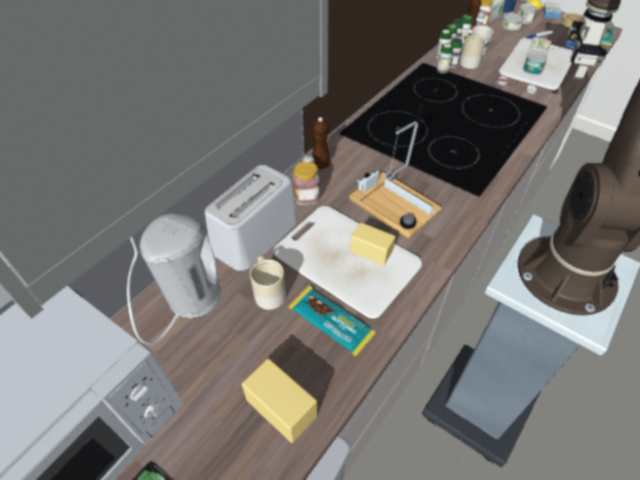

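Top view: two cheese candidates. The block at (378,299) is on the white board. The one at (173,335) is larger and on the bare worktop. The first fits (smaller, on the board). The cutter is at (455,283) with its plunger at (435,313). I'll confirm in an enlarged crop.

Run:
```python
import cv2
a=cv2.imread("pics/top0.png")[220:345,350:510]
cv2.imwrite("pics/topc.png",cv2.resize(a,None,fx=5,fy=5,interpolation=cv2.INTER_CUBIC)[:600])
a=cv2.imread("pics/scene0.png")[160:280,310:470]
cv2.imwrite("pics/scenec.png",cv2.resize(a,None,fx=5,fy=5,interpolation=cv2.INTER_CUBIC))
```

```text
(no output)
```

View pics/topc.png

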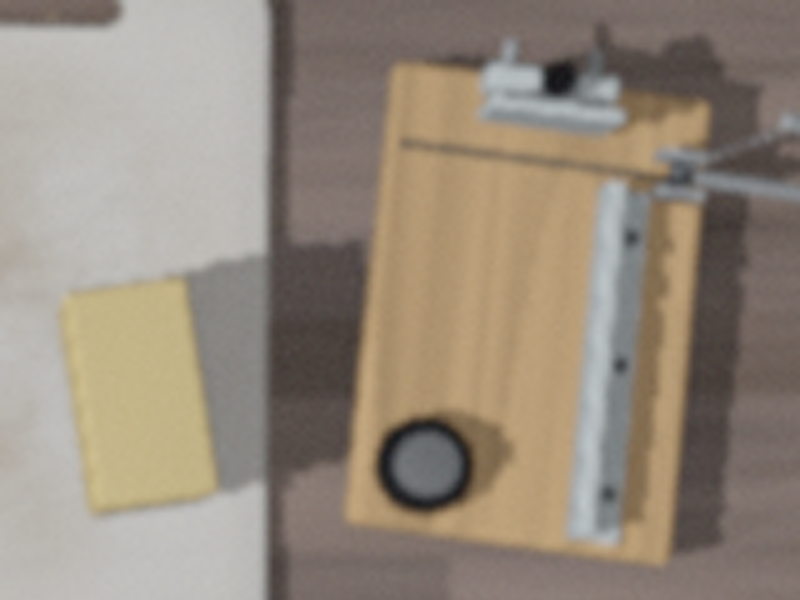

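View pics/scenec.png

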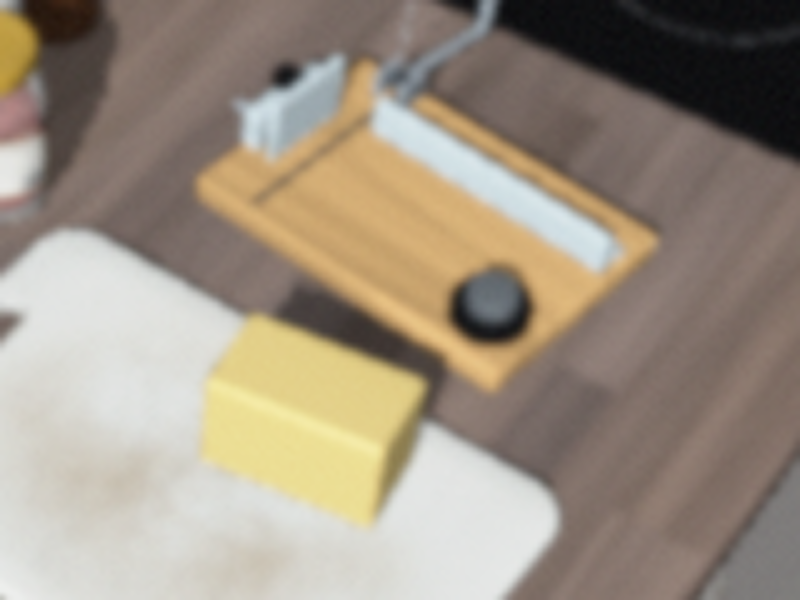

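```bash
cat > h.py <<'E'
import numpy as np, cv2
from cell import arm
from scipy.spatial.transform import Rotation as R
def ray(cp,T,uv,z):
    uv=np.atleast_2d(np.array(uv,float)); k=cp["k1"]
    n=cv2.undistortPoints(uv[:,None],cp["mtx"],np.array([k,0,0,0,0.]))[:,0]
    d=np.c_[n,np.ones(len(n))]@T[:3,:3].T; o=T[:3,3]
    return o+d*((z-o[2])/d[:,2])[:,None]
def fix(n,uv,z): cp=arm.camera_params(n); return ray(cp,cp["T"],uv,z)
def wristT(s):
    T=np.eye(4);T[:3,:3]=R.from_rotvec(s["ee_rot"]).as_matrix();T[:3,3]=s["position"]
    return T@arm.camera_params("wrist")["T_tool_cam"]
E
python3 - <<'E'
from h import *
np.set_printoptions(precision=4,suppress=True)
def t(p,z): return fix("top",np.array(p)/5+[350-.4,220-.4],z)[:,:2]
def s(p,z): return fix("scene",np.array(p)/5+[310-.4,160-.4],z)[:,:2]
def rect(n,c):
    print(n,"centre",c.mean(0)); e=np.diff(np.vstack([c,c[:1]]),axis=0); print(np.linalg.norm(e,axis=1),np.degrees(np.arctan2(e[:,1],e[:,0]))); 
rect("cheese t",t([(63,296),(183,280),(216,490),(95,513)],.075))
rect("cheese s",s([(205,375),(255,315),(428,380),(382,447)],.075))
rect("bed t",t([(392,64),(710,101),(667,563),(347,521)],.026))
rect("bed s",s([(198,183),(365,60),(658,240),(495,372)],.026))
print("pl",t([(427,464)],.049),s([(494,298)],.049))
print("fence base t",t([(600,182),(570,540)],.026),"s",s([(372,133),(605,272)],.026))
print("stop base t",t([(480,118),(625,130)],.026),"s",s([(272,158),(345,98)],.026))
print("fence top s",s([(378,95),(615,240)],.05),"stop top s",s([(265,113),(343,53)],.068))
E
```

```text
cheese t centre [0.44   0.2468]
[0.0549 0.0953 0.0552 0.0982] [ -82.6081 -172.3202  100.4215    7.5361]
cheese s centre [0.4398 0.246 ]
[0.0498 0.0964 0.0517 0.098 ] [ -86.7872 -171.003    95.2104    7.7756]
bed t centre [0.4829 0.0594]
[0.151  0.2184 0.1482 0.2167] [-96.9993 171.8378  82.3557  -7.4178]
bed s centre [0.4801 0.062 ]
[0.1493 0.2155 0.1431 0.2114] [-97.7967 171.7288  80.5571  -6.5938]
pl [[0.4097 0.1138]] [[0.4055 0.1202]]
fence base t [[0.5429 0.0235]
 [0.3759 0.045 ]] s [[0.5381 0.0267]
 [0.3745 0.0453]]
stop base t [[0.5737 0.0789]
 [0.5677 0.0106]] s [[0.5734 0.0794]
 [0.5672 0.0103]]
fence top s [[0.5406 0.0206]
 [0.374  0.0434]] stop top s [[0.5746 0.0897]
 [0.5668 0.0201]]
```

Run:
```python
import cv2,numpy as np
a=cv2.resize(cv2.imread("pics/top0.png")[230:280,475:555],None,fx=5,fy=5,interpolation=cv2.INTER_CUBIC)
b=cv2.resize(cv2.imread("pics/scene0.png")[110:190,360:440],None,fx=5,fy=5,interpolation=cv2.INTER_CUBIC)
o=np.zeros((400,800,3),np.uint8);o[:250,:400]=a;o[:,400:]=b
cv2.imwrite("pics/bow.png",o)
```

```text
(no output)
```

View pics/bow.png

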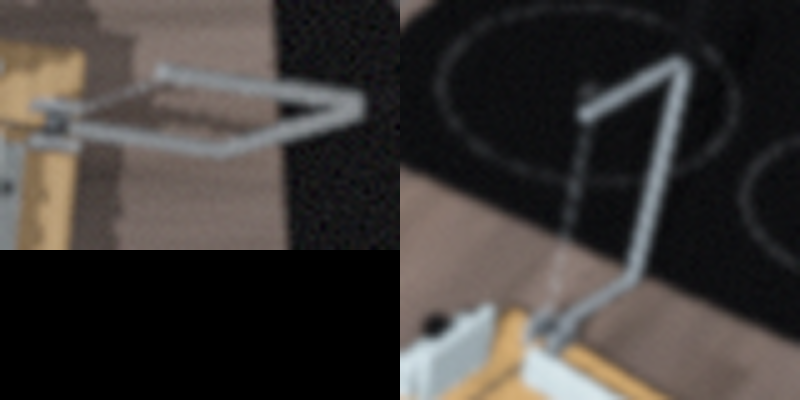

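Left: the bow in the top view, hinge at (485,254), elbow (519,260), apex (547,251), wire end (507,245). Right: the same points in the scene view. I'll triangulate them.

Run:
```python
from h import *
np.set_printoptions(precision=3,suppress=True)
def tri(a,b):
    A=[];B=[]
    for n,uv in(("top",np.array(a)/5+[475-.4,230-.4]),("scene",np.array(b)/5+[360-.4,110-.4])):
        o=arm.camera_params(n)["T"][:3,3];p=fix(n,uv,0)[0];d=(p-o)/np.linalg.norm(p-o)
        P=np.eye(3)-np.outer(d,d);A.append(P);B.append(P@o)
    x=np.linalg.solve(sum(A),sum(B));return x,[np.linalg.norm(P@x-b) for P,b in zip(A,B)]
for n,a,b in(("hinge",(60,125),(148,328)),("A",(222,150),(235,275)),("B",(360,108),(285,65)),("C",(163,75),(185,115))):print(n,*tri(a,b))
c,s=np.cos(np.radians(7.4)),np.sin(np.radians(7.4)); X=np.array([c,-s]);Y=np.array([s,c])
# intersection of fence face line and stop face line
f=np.array([[.5429,.0235],[.3759,.045],[.5381,.0267],[.3745,.0453],[.5406,.0206],[.374,.0434]]);e=np.array([[.5737,.0789],[.5677,.0106],[.5734,.0794],[.5672,.0103]])
print("fence Y",f@Y,"stop X",e@X); cor=X*(e@X).mean()+Y*(f@Y).mean(); print("corner",cor,"seat",cor-.05*X+.028*Y)
```

```text
hinge [ 0.545 -0.014  0.036] [np.float64(0.0008690822533560685), np.float64(0.0008690822533558183)]
A [ 0.532 -0.091  0.031] [np.float64(0.0009116931403142914), np.float64(0.0009116931403143167)]
B [ 0.529 -0.103  0.179] [np.float64(0.0007488814213786221), np.float64(0.0007488814213788478)]
C [ 0.543 -0.017  0.189] [np.float64(0.000635209048223404), np.float64(0.0006352090482233854)]
fence Y [0.093 0.093 0.096 0.093 0.09  0.091] stop X [0.559 0.562 0.558 0.561]
corner [0.567 0.02 ] seat [0.521 0.054]
```

```bash
cat >> h.py <<'E'
def Rt(deg):
    c,s=np.cos(np.radians(deg)),np.sin(np.radians(deg)); return np.array([[c,s,0],[s,-c,0],[0,0,-1.]])
def go(x,y,z,deg,s=None):
    s=s or arm.observe(); R0=R.from_rotvec(s["ee_rot"]).as_matrix()
    print("xyz",np.round(R0.T@(np.array([x,y,z])-s["position"])/.06,3),"twist",np.round(np.degrees(R.from_matrix(R0.T@Rt(deg)).as_rotvec())/10,3))
E
python3 -c "
from h import *
go(.408,.1165,.20,-7.4)"
```

```text
xyz [ 7.011 -9.48   0.629] twist [-8.000e-03  3.000e-03  3.088e+00]
```

Request:
jog_arm(
  moves=[
    {"xyz": [7.0, -9.48, 0.3], "twist": [0, 0, 3.09], "grip": 1},
    {"xyz": [7.0, -9.48, 0.3], "twist": [0, 0, 3.09], "grip": 1},
    {"xyz": [7.0, -9.48, 0.3], "twist": [0, 0, 3.09], "grip": 1},
    {"xyz": [7.0, -9.48, 0.3], "twist": [0, 0, 3.09], "grip": 1},
    {"xyz": [7.0, -9.48, 0.3], "twist": [0, 0, 3.09], "grip": 1},
  ],
)

```text
clock: 0.72
position: [0.3192, -0.2667, 0.2296]
ee_rot: [3.135, -0.203, 0.0]
force: [0.7, 0.7, -0.3]
width: 0.503
```

```bash
python3 -c "
from h import *
go(.408,.1165,.20,-7.4)"
```

```text
xyz [ 0.643 -6.525  0.493] twist [ 0.001 -0.001 -0.002]
```

Request:
jog_arm(
  moves=[
    {"xyz": [0.64, -6.52, 0.49], "grip": 1},
    {"xyz": [0.64, -6.52, 0.49], "grip": 1},
    {"xyz": [0.64, -6.52, 0.49], "grip": 1},
    {"xyz": [0.64, -6.52, 0.49], "grip": 1},
    {"xyz": [0.64, -6.52, 0.49], "grip": 1},
  ],
)

```text
invalid input at $.moves[0]: expected keys twist, xyz, grip
```

```bash
python3 -c "
from h import *
go(.408,.1165,.20,-7.4)"
```

```text
xyz [ 0.643 -6.525  0.493] twist [ 0.001 -0.001 -0.002]
```

Request:
jog_arm(
  moves=[
    {"xyz": [0.64, -6.52, 0.49], "twist": [0, 0, 0], "grip": 1},
    {"xyz": [0.64, -6.52, 0.49], "twist": [0, 0, 0], "grip": 1},
    {"xyz": [0.64, -6.52, 0.49], "twist": [0, 0, 0], "grip": 1},
    {"xyz": [0.64, -6.52, 0.49], "twist": [0, 0, 0], "grip": 1},
    {"xyz": [0.64, -6.52, 0.49], "twist": [0, 0, 0], "grip": 1},
  ],
)

```text
clock: 1.35
position: [0.3894, 0.0366, 0.2065]
ee_rot: [3.135, -0.204, 0.001]
force: [2.2, -1.3, 0.2]
width: 0.01
```

```bash
python3 -c "
from h import *
go(.408,.1165,.20,-7.4)"
```

```text
xyz [ 0.135 -1.361  0.108] twist [ 0.001 -0.004 -0.005]
```

Request:
jog_arm(
  moves=[
    {"xyz": [0.13, -1.36, 0.11], "twist": [0, 0, 0], "grip": 1},
    {"xyz": [0.13, -1.36, 0.11], "twist": [0, 0, 0], "grip": 1},
    {"xyz": [0.13, -1.36, 0.11], "twist": [0, 0, 0], "grip": 1},
    {"xyz": [0.13, -1.36, 0.11], "twist": [0, 0, 0], "grip": 1},
  ],
)

```text
clock: 1.85
position: [0.4073, 0.1135, 0.1996]
ee_rot: [3.134, -0.205, -0.001]
force: [-1.0, -1.1, 0.1]
width: 0.006
```

Run:
```python
from h import *
s=arm.observe(); im=arm.get_image("wrist"); cv2.imwrite("pics/w1.png",im); np.save("w1.npy",np.r_[s["position"],s["ee_rot"]])
print(s["position"],s["force"])
```

```text
[0.40727739 0.11353972 0.19960912] [-0.95580822 -1.13151839  0.14252184]
```

View pics/w1.png

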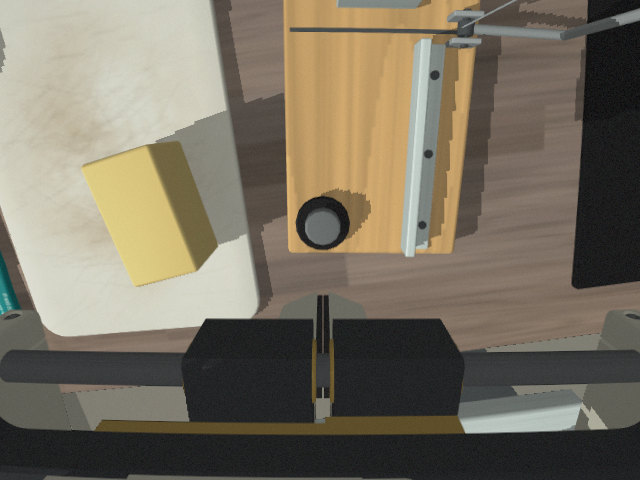

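The wrist view shows the plunger top at (323,224), the fence face base from (416,40) to (402,255), the end stop base near row 7, and the cheese top corners at (83,166), (149,145), (196,271) and (136,287).

```bash
python3 - <<'E'
from h import *
np.set_printoptions(precision=4,suppress=True)
w=np.load("w1.npy");s={"position":w[:3],"ee_rot":w[3:]};cp=arm.camera_params("wrist");T=wristT(s)
f=lambda p,z:ray(cp,T,p,z)[:,:2]
print("pl",f([(323,224)],.049))
c=f([(83,166),(149,145),(196,271),(136,287)],.075);e=np.diff(np.vstack([c,c[:1]]),axis=0)
print("cheese",c.mean(0),np.linalg.norm(e,axis=1),np.degrees(np.arctan2(e[:,1],e[:,0])))
F=f([(416,40),(402,255)],.026);d=F[0]-F[1];E=f([(337,7),(422,8)],.026);g=E[0]-E[1]
print("fence",F,np.linalg.norm(d),np.degrees(np.arctan2(d[1],d[0])),"stop",E,np.linalg.norm(g),np.degrees(np.arctan2(g[1],g[0]))-90)
b=f([(288,252),(452,252)],.026);print("near bed",b,np.linalg.norm(b[0]-b[1]),np.degrees(np.arctan2(*(b[0]-b[1])[::-1]))-90)
X=Rt(-7.4)[:2,0];Y=-Rt(-7.4)[:2,1];print("fenceY",F@Y,"stopX",E@X,"pl",f([(323,224)],.049)@np.c_[X,Y])
E
python3 -c "
from h import *
go(.4095,.115,.065,-7.4)"
```

```text
pl [[0.413  0.1118]]
cheese [0.4404 0.2444] [0.0523 0.0976 0.0513 0.0976] [ -81.9932 -173.3626   97.9957    7.2504]
fence [[0.5422 0.023 ]
 [0.3693 0.0461]] 0.17441942575874939 -7.593266674081985 stop [[0.5722 0.0803]
 [0.5638 0.017 ]] 0.06394186948295011 -7.558378655167871
near bed [[0.3855 0.1469]
 [0.3662 0.0011]] 0.14699915961708085 -7.522937729723822
fenceY [0.0927 0.0932] stopX [0.5571 0.5569] pl [[0.3951 0.1641]]
xyz [ 0.032 -0.035  2.245] twist [ 0.005  0.002 -0.012]
```

Request:
jog_arm(
  moves=[
    {"xyz": [0.03, -0.02, 2.2], "twist": [0, 0, 0], "grip": 1},
    {"xyz": [0.03, -0.02, 2.2], "twist": [0, 0, 0], "grip": 1},
    {"xyz": [0.03, -0.02, 2.2], "twist": [0, 0, 0], "grip": 1},
    {"xyz": [0.03, -0.02, 2.2], "twist": [0, 0, 0], "grip": 1},
  ],
)

```text
clock: 2.4
position: [0.41, 0.1152, 0.0689]
ee_rot: [3.135, -0.205, 0.0]
force: [0.2, 0.6, 1.2]
width: 0.009
```

Request:
jog_arm(
  moves=[
    {"xyz": [0, 0, 0.08], "twist": [0, 0, 0], "grip": 1},
    {"xyz": [0, 0, 0.14], "twist": [0, 0, 0], "grip": 1},
    {"xyz": [0, 0, 0.14], "twist": [0, 0, 0], "grip": 1},
  ],
)

```text
clock: 2.78
position: [0.4105, 0.1158, 0.0602]
ee_rot: [-3.134, 0.204, -0.003]
force: [1.3, -0.2, 2.9]
width: 0.007
```

Request:
jog_arm(
  moves=[
    {"xyz": [0, 0, 0.07], "twist": [0, 0, 0], "grip": 1},
    {"xyz": [0, 0, 0.07], "twist": [0, 0, 0], "grip": 1},
    {"xyz": [0, 0, 0.07], "twist": [0, 0, 0], "grip": 1},
  ],
)

```text
clock: 3.15
position: [0.4104, 0.1158, 0.0555]
ee_rot: [-3.135, 0.204, -0.002]
force: [1.6, -1.5, 4.6]
width: 0.004
```

Request:
jog_arm(
  moves=[
    {"xyz": [0, 0, 0.06], "twist": [0, 0, 0], "grip": 1},
    {"xyz": [0, 0, 0.06], "twist": [0, 0, 0], "grip": 1},
    {"xyz": [0, 0, 0.06], "twist": [0, 0, 0], "grip": 1},
  ],
)

```text
clock: 3.52
position: [0.4106, 0.1158, 0.0529]
ee_rot: [-3.135, 0.204, -0.004]
force: [-1.7, -3.2, 26.7]
width: 0.005
```

Request:
jog_arm(
  moves=[
    {"xyz": [0, 0, -0.1], "twist": [0, 0, 0], "grip": 1},
    {"xyz": [0, 0, -0.3], "twist": [0, 0, 0], "grip": 1},
    {"xyz": [0, 0, -0.6], "twist": [0, 0, 0], "grip": 1},
    {"xyz": [0, 0, -1.6], "twist": [0, 0, 0], "grip": -1},
    {"xyz": [0, 0, -1.6], "twist": [0, 0, 0], "grip": -1},
  ],
)

```text
clock: 4.15
position: [0.4112, 0.1166, 0.1511]
ee_rot: [-3.133, 0.203, -0.008]
force: [1.2, 0.0, -1.1]
width: 0.172
```

Run:
```python
from h import *
s=arm.observe(); im=arm.get_image("wrist"); np.save("w2.npy",np.r_[s["position"],s["ee_rot"]])
cv2.imwrite("pics/w2.png",im)
print(s["position"],s["force"],s["width"])
go(.4143,.2420,.14,7.6)
```

```text
[0.41117426 0.11664872 0.15112398] [ 1.17055903  0.02659766 -1.09984089] 0.17198592008001268
xyz [-0.204 -2.093  0.156] twist [-0.004 -0.016 -1.504]
```

View pics/w2.png

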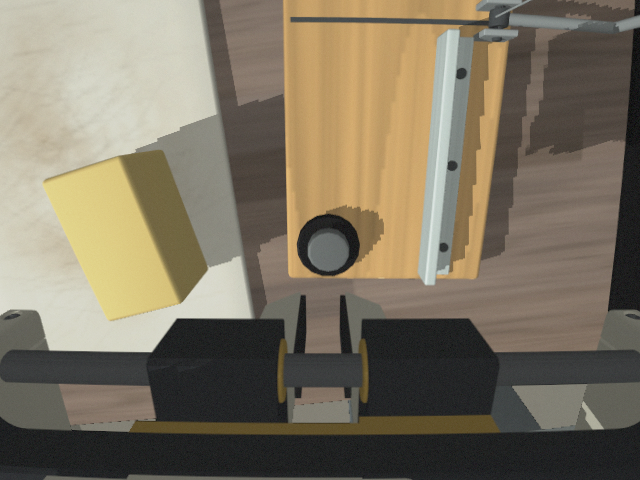

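The plunger is back up at (328,248), with its top standing clear of the collar as before. Next is the cheese.

Request:
jog_arm(
  moves=[
    {"xyz": [-0.2, -2.1, 0.15], "twist": [0, 0, -1.5], "grip": -1},
    {"xyz": [-0.2, -2.1, 0.15], "twist": [0, 0, -1.5], "grip": -1},
    {"xyz": [-0.2, -2.1, 0.15], "twist": [0, 0, -1.5], "grip": -1},
    {"xyz": [-0.2, -2.1, 0.15], "twist": [0, 0, -1.5], "grip": -1},
    {"xyz": [-0.2, -2.1, 0.15], "twist": [0, 0, -1.5], "grip": -1},
  ],
)

```text
clock: 4.82
position: [0.4137, 0.2402, 0.138]
ee_rot: [3.133, 0.204, -0.002]
force: [0.1, -0.1, 0.8]
width: 0.758
```

Run:
```python
from h import *
s=arm.observe(); im=arm.get_image("wrist"); np.save("w3.npy",np.r_[s["position"],s["ee_rot"]])
cv2.imwrite("pics/w3.png",im)
print(s["position"],s["force"],s["width"])
go(.4143,.2420,.053,7.6)
```

```text
[0.41371383 0.24022187 0.13804576] [ 0.12375332 -0.12403064  0.77424949] 0.7584659667018783
xyz [ 0.011 -0.028  1.421] twist [ 0.007  0.005 -0.015]
```

View pics/w3.png

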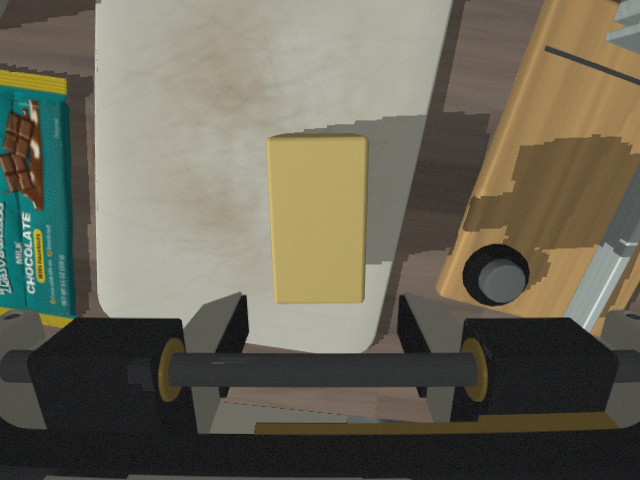

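Run:
```python
from h import *
np.set_printoptions(precision=4,suppress=True)
w=np.load("w3.npy");s={"position":w[:3],"ee_rot":w[3:]};cp=arm.camera_params("wrist");T=wristT(s)
c=ray(cp,T,[(268,138),(367,138),(364,302),(276,303)],.075)[:,:2];e=np.diff(np.vstack([c,c[:1]]),axis=0)
print("cheese",c.mean(0),np.linalg.norm(e,axis=1),np.degrees(np.arctan2(e[:,1],e[:,0])))
```

```text
cheese [0.441  0.2455] [0.0529 0.0968 0.0539 0.0974] [ -82.5701 -171.5856   98.1176    7.8337]
```

Request:
jog_arm(
  moves=[
    {"xyz": [0.02, -0.03, 1.42], "twist": [0, 0, -0.03], "grip": -1},
    {"xyz": [0.02, -0.03, 1.42], "twist": [0, 0, -0.03], "grip": -1},
    {"xyz": [0.02, -0.03, 1.42], "twist": [0, 0, -0.03], "grip": -1},
  ],
)

```text
clock: 5.25
position: [0.4141, 0.2423, 0.0522]
ee_rot: [3.132, 0.213, -0.005]
force: [0.3, 0.7, 0.9]
width: 1.001
```

Request:
jog_arm(
  moves=[
    {"xyz": [0, 0, 0], "twist": [0, 0, 0], "grip": 1},
    {"xyz": [0, 0, 0], "twist": [0, 0, 0], "grip": 1},
    {"xyz": [0, 0, 0], "twist": [0, 0, 0], "grip": 1},
    {"xyz": [0, 0, 0], "twist": [0, 0, 0], "grip": 1},
    {"xyz": [0, 0, 0], "twist": [0, 0, 0], "grip": 1},
  ],
  force=45,
)

```text
clock: 5.88
position: [0.4151, 0.2439, 0.0539]
ee_rot: [3.134, 0.215, 0.001]
force: [-1.1, -2.0, 5.5]
width: 0.612
```

Run:
```python
from h import *
s=arm.observe();print(s["position"],s["force"],s["width"]*.092)
c=np.array([.559,.093])
M=np.c_[Rt(-7.5)[:2,0],-Rt(-7.5)[:2,1]]
print("corner",M@c,"TCP seat",M@(c+[-.076,.028]),"approach",M@(c+[-.091,.043]))
go(s["position"][0],s["position"][1],.17,8)
```

```text
[0.4151414  0.24385583 0.05387917] [-1.14419291 -2.01360191  5.5384519 ] 0.05633845708071402
corner [0.56635661 0.01924023] TCP seat [0.49466154 0.05692068] approach [0.48174776 0.07375024]
xyz [ 1.000e-03  1.000e-03 -1.935e+00] twist [ 0.002 -0.003 -0.015]
```

Request:
jog_arm(
  moves=[
    {"xyz": [0, 0, -0.3], "twist": [0, 0, 0], "grip": 1},
    {"xyz": [0, 0, -0.8], "twist": [0, 0, 0], "grip": 1},
    {"xyz": [0, 0, -1.3], "twist": [0, 0, 0], "grip": 1},
    {"xyz": [0, 0, -1.3], "twist": [0, 0, 0], "grip": 1},
  ],
)

```text
clock: 6.38
position: [0.4158, 0.2448, 0.133]
ee_rot: [-3.133, -0.215, -0.005]
force: [0.6, 0.2, -3.5]
width: 0.61
```

Run:
```python
from h import *
s=arm.observe();print(s["position"],s["force"],s["width"]*.092)
go(.4817,.0738,.130,-7.5)
```

```text
[0.41578382 0.2447945  0.13296217] [ 0.60463232  0.18799474 -3.53163771] 0.05615319387435873
xyz [0.698 2.973 0.048] twist [-0.01  -0.017  1.536]
```

Force −3.5 N matches the 0.36 kg. I'll move over the bed, slowing at the end.

Request:
jog_arm(
  moves=[
    {"xyz": [0.14, 0.6, 0.0], "twist": [0, 0, 0.3], "grip": 1},
    {"xyz": [0.28, 1.2, 0.0], "twist": [0, 0, 0.6], "grip": 1},
    {"xyz": [0.42, 1.8, 0.0], "twist": [0, 0, 0.9], "grip": 1},
    {"xyz": [0.56, 2.4, 0.0], "twist": [0, 0, 1.2], "grip": 1},
    {"xyz": [0.7, 2.95, 0.0], "twist": [0, 0, 1.54], "grip": 1},
  ],
)

```text
clock: 7.0
position: [0.4802, 0.0728, 0.13]
ee_rot: [3.134, -0.209, -0.003]
force: [-0.0, 0.5, -4.5]
width: 0.608
```

Request:
jog_arm(
  moves=[
    {"xyz": [0, 0, 0], "twist": [0, 0, 0], "grip": 1},
    {"xyz": [0, 0, 0], "twist": [0, 0, 0], "grip": 1},
  ],
)

```text
clock: 7.25
position: [0.4799, 0.0747, 0.1305]
ee_rot: [3.135, -0.205, -0.003]
force: [-0.6, 0.1, -3.2]
width: 0.607
```

Run:
```python
from h import *
s=arm.observe();print(s["position"],s["force"],s["width"]*.092)
go(.4817,.0738,.073,-7.5)
im=arm.get_image("wrist"); np.save("w4.npy",np.r_[s["position"],s["ee_rot"]])
cv2.imwrite("pics/w4.png",im)
```

```text
[0.47992811 0.07470585 0.13045719] [-0.64115295  0.13678203 -3.1559939 ] 0.05580274866288339
xyz [0.033 0.011 0.958] twist [0.001 0.01  0.   ]
```

View pics/w4.png

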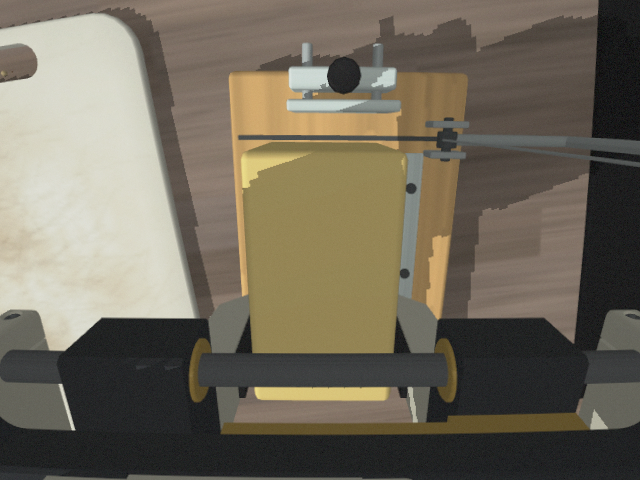

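The cheese sits squarely over the bed, short of the stop (stop base row ~111) and left of the fence. I'll lower it now.

Request:
jog_arm(
  moves=[
    {"xyz": [0.03, 0.01, 0.5], "twist": [0, 0, 0], "grip": 1},
    {"xyz": [0.03, 0.01, 0.85], "twist": [0, 0, 0], "grip": 1},
    {"xyz": [0.03, 0.01, 0.95], "twist": [0, 0, 0], "grip": 1},
    {"xyz": [0.03, 0.01, 0.95], "twist": [0, 0, 0], "grip": 1},
  ],
)

```text
clock: 7.8
position: [0.4822, 0.0743, 0.0744]
ee_rot: [-3.135, 0.204, 0.001]
force: [0.2, -0.2, -4.2]
width: 0.61
```

Request:
jog_arm(
  moves=[
    {"xyz": [0, 0, 0.04], "twist": [0, 0, 0], "grip": 1},
    {"xyz": [0, 0, 0.08], "twist": [0, 0, 0], "grip": 1},
    {"xyz": [0, 0, 0.08], "twist": [0, 0, 0], "grip": 1},
  ],
)

```text
clock: 8.18
position: [0.4826, 0.0736, 0.0698]
ee_rot: [3.135, -0.206, 0.0]
force: [-1.1, -0.4, -3.9]
width: 0.611
```

Run:
```python
from h import *
np.set_printoptions(precision=4,suppress=True)
w=np.load("w4.npy");s={"position":w[:3],"ee_rot":w[3:]};cp=arm.camera_params("wrist");T=wristT(s)
M=np.c_[Rt(-7.5)[:2,0],-Rt(-7.5)[:2,1]]
print("stop base",ray(cp,T,[(288,111),(400,110)],.026)[:,:2]@M,"wire hinge",ray(cp,T,[(447,140)],.04)[:,:2]@M)
s=arm.observe();print(s["position"],s["position"][:2]@M,s["force"],s["ft_torque"])
```

```text
stop base [[0.5572 0.1579]
 [0.5579 0.0877]] wire hinge [[0.5404 0.0607]]
[0.4826 0.0736 0.0698] [0.4688 0.136 ] [-1.1327 -0.3518 -3.8904] [ 0.0221  0.0731 -0.0658]
```

Request:
jog_arm(
  moves=[
    {"xyz": [0, 0, 0.02], "twist": [0, 0, 0], "grip": 1},
    {"xyz": [0, 0, 0.035], "twist": [0, 0, 0], "grip": 1},
    {"xyz": [0, 0, 0.035], "twist": [0, 0, 0], "grip": 1},
  ],
)

```text
clock: 8.55
position: [0.4827, 0.0737, 0.0692]
ee_rot: [3.134, -0.206, 0.002]
force: [-7.8, -2.3, 21.6]
width: 0.609
```

Request:
jog_arm(
  moves=[
    {"xyz": [0, 0, -0.02], "twist": [0, 0, 0], "grip": 1},
    {"xyz": [0, 0, -0.02], "twist": [0, 0, 0], "grip": 1},
  ],
)

```text
clock: 8.8
position: [0.4828, 0.0737, 0.0693]
ee_rot: [3.135, -0.206, 0.001]
force: [-3.0, 0.1, 7.8]
width: 0.605
```

Request:
jog_arm(
  moves=[
    {"xyz": [0, 0.1, 0], "twist": [0, 0, 0], "grip": 1},
    {"xyz": [0, 0.19, 0], "twist": [0, 0, 0], "grip": 1},
    {"xyz": [0, 0.19, 0], "twist": [0, 0, 0], "grip": 1},
  ],
)

```text
clock: 9.18
position: [0.482, 0.0623, 0.0693]
ee_rot: [-3.134, 0.207, -0.003]
force: [0.8, 1.9, 6.7]
width: 0.605
```

Request:
jog_arm(
  moves=[
    {"xyz": [0, 0.03, 0], "twist": [0, 0, 0], "grip": 1},
    {"xyz": [0, 0.06, 0], "twist": [0, 0, 0], "grip": 1},
    {"xyz": [0, 0.06, 0], "twist": [0, 0, 0], "grip": 1},
  ],
)

```text
clock: 9.55
position: [0.4819, 0.0617, 0.0694]
ee_rot: [-3.131, 0.203, -0.005]
force: [1.5, 11.6, 2.4]
width: 0.607
```

Request:
jog_arm(
  moves=[
    {"xyz": [0, 0.02, 0], "twist": [0, 0, 0], "grip": 1},
    {"xyz": [0, 0.03, 0], "twist": [0, 0, 0], "grip": 1},
    {"xyz": [0, 0.03, 0], "twist": [0, 0, 0], "grip": 1},
  ],
)

```text
clock: 9.93
position: [0.4819, 0.0616, 0.0694]
ee_rot: [-3.129, 0.201, -0.005]
force: [1.5, 16.4, 1.0]
width: 0.607
```

Request:
jog_arm(
  moves=[
    {"xyz": [0.06, -0.025, 0], "twist": [0, 0, 0], "grip": 1},
    {"xyz": [0.12, -0.025, 0], "twist": [0, 0, 0], "grip": 1},
    {"xyz": [0.18, -0.025, 0], "twist": [0, 0, 0], "grip": 1},
    {"xyz": [0.18, -0.025, 0], "twist": [0, 0, 0], "grip": 1},
  ],
)

```text
clock: 10.42
position: [0.4861, 0.0612, 0.0691]
ee_rot: [-3.133, 0.2, 0.012]
force: [-23.8, 16.8, 29.3]
width: 0.608
```

Request:
jog_arm(
  moves=[
    {"xyz": [0.03, 0, 0], "twist": [0, 0, 0], "grip": 1},
    {"xyz": [0.05, 0, 0], "twist": [0, 0, 0], "grip": 1},
    {"xyz": [0.05, 0, 0], "twist": [0, 0, 0], "grip": 1},
  ],
)

```text
clock: 10.8
position: [0.4886, 0.0609, 0.0691]
ee_rot: [-3.133, 0.2, 0.013]
force: [-24.5, 17.1, 31.1]
width: 0.607
```

Request:
jog_arm(
  moves=[
    {"xyz": [0, -0.01, -0.03], "twist": [0, 0, 0], "grip": 1},
    {"xyz": [0, -0.01, -0.03], "twist": [0, 0, 0], "grip": 1},
  ],
)

```text
clock: 11.05
position: [0.492, 0.0604, 0.07]
ee_rot: [-3.132, 0.202, 0.005]
force: [-6.1, 13.4, -0.2]
width: 0.607
```

Run:
```python
from h import *
np.set_printoptions(precision=4,suppress=True)
M=np.c_[Rt(-7.5)[:2,0],-Rt(-7.5)[:2,1]]
s=arm.observe();print(s["position"],s["position"][:2]@M,s["force"],s["ft_torque"]);go(s["position"][0],s["position"][1],s["position"][2],-7.5)
im=arm.get_image("wrist"); cv2.imwrite("pics/w5.png",im);np.save("w5.npy",np.r_[s["position"],s["ee_rot"]])
```

```text
[0.492  0.0604 0.07  ] [0.4799 0.1241] [-6.1403 13.4157 -0.2027] [ 3.2586  1.4729 -0.0822]
xyz [0. 0. 0.] twist [-0.016  0.021  0.013]
```

View pics/w5.png

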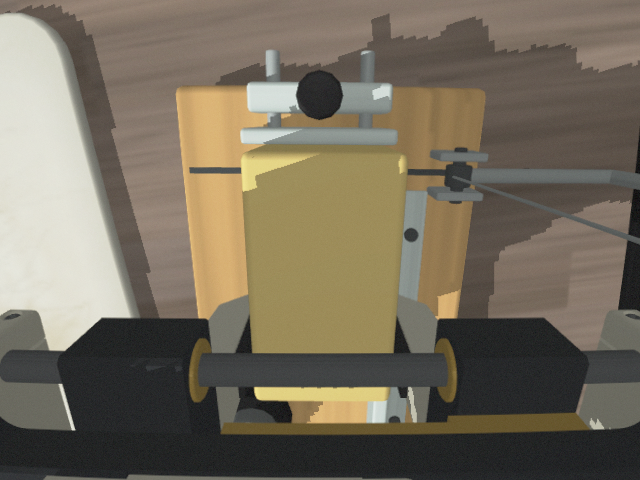

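The cheese is along the fence, and its front edge (row ~152) is a few millimetres short of the stop plate (row 143). The fence and bed drag has gone. I'll keep pushing in small steps.

Request:
jog_arm(
  moves=[
    {"xyz": [0.02, 0, 0], "twist": [0, 0, 0], "grip": 1},
    {"xyz": [0.04, 0, 0], "twist": [0, 0, 0], "grip": 1},
    {"xyz": [0.04, 0, 0], "twist": [0, 0, 0], "grip": 1},
  ],
)

```text
clock: 11.48
position: [0.493, 0.0603, 0.0697]
ee_rot: [-3.132, 0.201, 0.009]
force: [-11.3, 14.9, 3.9]
width: 0.608
```

Request:
jog_arm(
  moves=[
    {"xyz": [0.02, 0, 0], "twist": [0, 0, 0], "grip": 1},
    {"xyz": [0.03, 0, 0], "twist": [0, 0, 0], "grip": 1},
    {"xyz": [0.03, 0, 0], "twist": [0, 0, 0], "grip": 1},
  ],
)

```text
clock: 11.85
position: [0.493, 0.0603, 0.0697]
ee_rot: [-3.133, 0.201, 0.014]
force: [-18.5, 14.5, 11.5]
width: 0.608
```

Run:
```python
from h import *
np.set_printoptions(precision=4,suppress=True)
s=arm.observe();p=s["position"];print(p,s["force"],s["ft_torque"]);go(*p,-7.5)
```

```text
[0.493  0.0603 0.0697] [-18.4565  14.4719  11.5252] [ 3.5413  3.6506 -0.2938]
xyz [0. 0. 0.] twist [-0.009  0.051  0.018]
```

Request:
jog_arm(
  moves=[
    {"xyz": [0, 0.005, -0.01], "twist": [0, 0.06, 0.01], "grip": 1},
    {"xyz": [0, 0.005, -0.01], "twist": [0, 0.06, 0.01], "grip": 1},
  ],
)

```text
clock: 12.1
position: [0.4931, 0.0602, 0.0697]
ee_rot: [-3.133, 0.202, -0.003]
force: [-13.0, 16.3, 1.9]
width: 0.612
```

Run:
```python
from h import *
np.set_printoptions(precision=4,suppress=True)
s=arm.observe();p=s["position"];print(p,s["force"],s["ft_torque"]);go(*p,-7.5)
```

```text
[0.4931 0.0602 0.0697] [-13.0107  16.3185   1.8772] [ 4.0283  3.4644 -0.0511]
xyz [0. 0. 0.] twist [-0.012 -0.01   0.011]
```

Request:
jog_arm(
  moves=[
    {"xyz": [0.02, 0.005, 0], "twist": [0, 0.02, 0], "grip": 1},
    {"xyz": [0.02, 0.005, 0], "twist": [0, 0.02, 0], "grip": 1},
    {"xyz": [0.02, 0.005, 0], "twist": [0, 0.02, 0], "grip": 1},
    {"xyz": [0.02, 0.005, 0], "twist": [0, 0.02, 0], "grip": 1},
  ],
)

```text
clock: 12.6
position: [0.4931, 0.0602, 0.0696]
ee_rot: [-3.133, 0.202, -0.005]
force: [-19.3, 17.7, 5.0]
width: 0.609
```

Run:
```python
from h import *
np.set_printoptions(precision=4,suppress=True)
s=arm.observe();p=s["position"];print(p,s["force"],s["ft_torque"],s["width"]*.092);go(*p,-7.5)
a=cv2.resize(arm.get_image("wrist")[80:320,180:500],None,fx=1.25,fy=2.5,interpolation=cv2.INTER_CUBIC)
b=cv2.resize(arm.get_image("scene")[160:280,330:410],None,fx=5,fy=5,interpolation=cv2.INTER_CUBIC)
cv2.imwrite("pics/fin.png",np.hstack([a,b]))
```

```text
[0.4931 0.0602 0.0696] [-19.3307  17.7461   4.9791] [ 4.4042  4.3689 -0.1367] 0.05603527430209693
xyz [0. 0. 0.] twist [-0.011 -0.018  0.013]
```

View pics/fin.png

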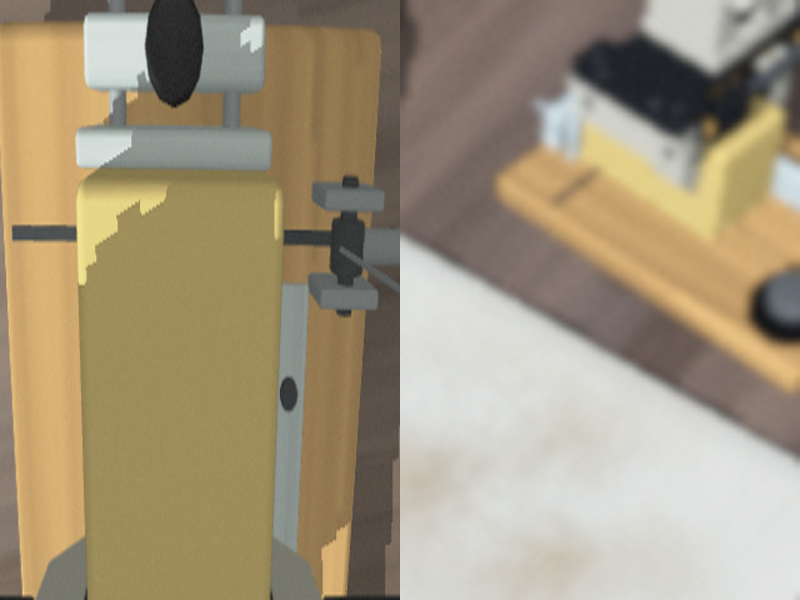

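The wrist crop (left) shows the cheese end against the stop plate and its long side along the fence. The scene crop (right) shows it upright on the bed. I'll check the fence offset numerically and try a small yaw probe for flushness.

Run:
```python
from h import *
np.set_printoptions(precision=4,suppress=True)
s=arm.observe();cp=arm.camera_params("wrist");T=wristT(s);M=np.c_[Rt(-7.5)[:2,0],-Rt(-7.5)[:2,1]]
print("TCP",s["position"][:2]@M,"fence right top edge",ray(cp,T,[(426.4,194),(418.4,304)],.05)[:,:2]@M)
print("cheese top edges",ray(cp,T,[(406.4,156),(396.8,318),(242.4,156),(250.4,318)],.090)[:,:2]@M)
print("stop top front edge",ray(cp,T,[(242,147),(396,147)],.068)[:,:2]@M,"cheese front top",ray(cp,T,[(250,150),(395,150)],.09)[:,:2]@M)
```

```text
TCP [0.4811 0.1241] fence right top edge [[0.5353 0.0778]
 [0.4813 0.0771]]
cheese top edges [[0.5548 0.0964]
 [0.4955 0.0959]
 [0.5547 0.1502]
 [0.4953 0.1508]]
stop top front edge [[0.5563 0.1547]
 [0.5564 0.0959]] cheese front top [[0.5566 0.1476]
 [0.5567 0.1003]]
```

Request:
jog_arm(
  moves=[
    {"xyz": [0, 0, 0], "twist": [0, 0, 0.05], "grip": 1},
    {"xyz": [0, 0, 0], "twist": [0, 0, 0.05], "grip": 1},
    {"xyz": [0, 0, 0], "twist": [0, 0, 0.05], "grip": 1},
  ],
)

```text
clock: 13.08
position: [0.4931, 0.0603, 0.0695]
ee_rot: [-3.133, 0.211, -0.005]
force: [-18.4, 18.1, 4.4]
width: 0.608
```

Run:
```python
from h import *
np.set_printoptions(precision=4,suppress=True)
s=arm.observe();p=s["position"];print(p,s["force"],s["ft_torque"]);go(*p,-7.5)
```

```text
[0.4931 0.0603 0.0695] [-18.3766  18.1038   4.4138] [4.2675 4.1454 1.1882]
xyz [0. 0. 0.] twist [-0.008 -0.019 -0.02 ]
```

Request:
jog_arm(
  moves=[
    {"xyz": [0, 0, 0], "twist": [0, 0, -0.045], "grip": 1},
    {"xyz": [0, 0, 0], "twist": [0, 0, -0.045], "grip": 1},
    {"xyz": [0, 0, 0], "twist": [0, 0, -0.045], "grip": 1},
  ],
)

```text
clock: 13.45
position: [0.4931, 0.0602, 0.0695]
ee_rot: [-3.133, 0.203, -0.005]
force: [-17.7, 19.3, 3.7]
width: 0.609
```

Run:
```python
from h import *
np.set_printoptions(precision=4,suppress=True)
cp=arm.camera_params("wrist");M=np.c_[Rt(-7.5)[:2,0],-Rt(-7.5)[:2,1]]
s=arm.observe();p=s["position"];print(p,s["force"],s["ft_torque"]);go(*p,-7.5)
w=np.load("w1.npy");T=wristT({"position":w[:3],"ee_rot":w[3:]})
for z in(.026,.05): print(z,ray(cp,T,[(416,40),(402,255),(430,40),(415,255),(445,40),(430,245)],z)[:,:2]@M)
a=cv2.resize(cv2.imread("pics/w1.png")[20:270,380:480],None,fx=4,fy=2.4,interpolation=cv2.INTER_CUBIC)
b=cv2.resize(arm.get_image("wrist")[130:330,380:460],None,fx=5,fy=3,interpolation=cv2.INTER_CUBIC)
cv2.imwrite("pics/fence.png",np.hstack([a,b]))
```

```text
[0.4931 0.0602 0.0695] [-17.716   19.2668   3.6918] [ 4.3814  4.1961 -0.008 ]
xyz [0. 0. 0.] twist [-0.011 -0.017  0.01 ]
0.026 [[0.5346 0.0936]
 [0.3601 0.0939]
 [0.5347 0.0828]
 [0.3601 0.0821]
 [0.5349 0.0712]
 [0.3696 0.0694]]
0.05 [[0.53   0.099 ]
 [0.3686 0.0992]
 [0.5301 0.089 ]
 [0.3686 0.0884]
 [0.5303 0.0783]
 [0.3773 0.0766]]
```

View pics/fence.png

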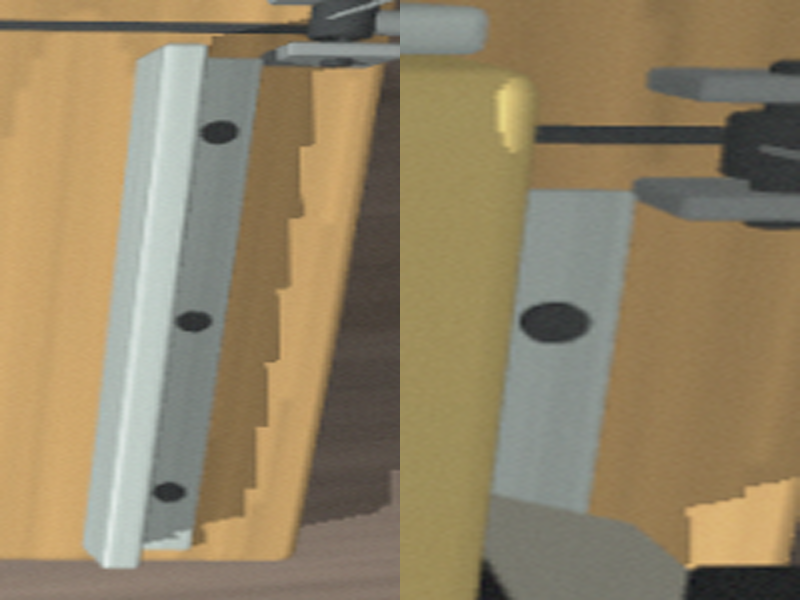

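The fence is an L-section. Its upright's top right edge is at Y≈0.088, so the face is at 0.096, which matches the cheese side at 0.096. The bright upright is now hidden under the cheese's edge, as it should be in contact. Pushes are about 18 N on the stop and 19 N on the fence.

```bash
python3 -c "
from cell import arm
s=arm.observe();print(s['clock'],s['force'],s['width']);print(arm.sign_off())"
```

```text
13.5 [-18.81428158  17.66728269   2.83772168] 0.6097090425470211
the job is handed in; nothing more can be done
None
```

I handed the job in at 13.5 s with the cheese still gripped (45 N) and pressed into the corner of the cutter. No verdict came back.

- **Plunger:** I pressed it while the cheese was still on the board. It travelled about 7 mm to a hard stop at 27 N and was released. The wrist picture afterwards showed it back up.
- **Cheese:** I gripped the smaller block across its 56 mm width, behind centre so the gripper body stayed clear of the wire bow. It stands the same way up on the bed, with its long side on the fence and its end on the end stop.
- **Last force check:** the wrist force was −18.8 N in x, against the end stop, and 17.7 N in y, against the fence. The load on the bed was light, and the grip opening read 56 mm.
- **Last pose check:** the tool was within about 0.2° of upright, and within about 0.1° of the cutter's measured yaw. The cheese side was at 0.096 m in the cutter's y direction, which matches the fence face.

**Disagreements and odd moments:**
- My first fence estimate was 3 mm off the contact point. A closer look at the fence profile, an L-section, removed the difference.
- While sliding along the fence, the downward force rose to about 31 N and the tool tilted about 0.5°. I relieved both before the final press.
- I did not take a final picture of the jam jar, salt shaker and biscuit packet, but the arm went nowhere near them.

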